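# Set up the rivet-setting post

### The job

Set up the rivet-setting post on the leather bench: push the wider, shorter of the two metal guide sleeves all the way down over the thicker spigot of the steel base until it stands on the plate, and let go of it; then take the thicker punch out of the wooden tool block and slide it into that sleeve until its collar rests on the sleeve's rim. Lower both parts under control instead of dropping them, and leave the other tools and containers undisturbed where they are.

Things in the scene. Friction and masses are not known exactly. Their poses are not given: they have to be found in the camera images.
- anvil: rivet-setting base, fixed: dark steel plate 90 (x) x 150 (y) x 20 mm high, origin at the centre of its underside, z up. Two bare steel spigots stand on it, each 45 mm tall above the plate with a chamfered top (last 7 mm): the thick one 30 mm in diameter at y = +40 mm, the slim one 18 mm in diameter at y = -40 mm. It may be turned to any yaw
- spigot_foot (a point): the point on the thick spigot's axis level with the plate's top, 20 mm above the table; the spigot's top is 45 mm higher; axes as the base
- slab: white marble slab, fixed, 110 (x) x 180 (y) x 20 mm high, on which the two sleeves stand; origin at the centre of its underside
- sleeve: guide sleeve to use: loose plain aluminium tube open at both ends, outside diameter 50 mm, bore 33 mm, 90 mm long, standing upright on the slab; origin at the centre of its lower end, z along its axis upward; about 0.3 kg
- sleeve_rim (a point): centre of the upper end of that sleeve, 90 mm above its origin; axes as the sleeve
- slim_sleeve: the other sleeve, to be left alone: loose aluminium tube, outside diameter 38 mm, bore 23 mm, 110 mm long, upright on the slab; origin at the centre of its lower end
- block: wooden tool block, fixed, 70 (x) x 200 (y) x 60 mm high, origin at the centre of its underside; two holes 34 mm in diameter, 50 mm deep at y = -68 and +68 mm hold the punches; between them, at its centre, a fixed wooden awl haft 26 mm thick rises 68 mm above the block's top
- punch: punch to use: loose, upright, its shank down in a hole of the block. Steel shank 30 mm in diameter, 45 mm long, chamfered tip (last 5 mm); above it a steel collar 48 mm in diameter, 14 mm thick, that rests on the block; above that a cylindrical wooden handle 32 mm in diameter, 64 mm long; 123 mm long in all. Origin at the centre of the shank's lower end, z upward along the axis; about 0.4 kg
- punch_collar (a point): centre of the underside of that punch's collar, 45 mm above its origin; axes as the punch
- slim_punch: the other punch, to be left alone: the same form with 18 mm shank, 41 mm collar, handle 21 mm in diameter and 50 mm long, 109 mm long in all, standing in the block's other hole; origin at the shank's lower end
- brush_jar: glass jar, 74 mm in diameter, 100 mm tall, with a glue brush whose handle leans out towards the jar's +x to 190 mm height; origin at the centre of its underside. Bystander
- dye_bottle: closed dark bottle, 60 mm in diameter, 160 mm tall, upright; origin at the centre of its underside. Bystander
- thread_cone: cone of thread, foot 68 mm in diameter, 95 mm tall; origin at the centre of its underside. Bystander
- wax_tin: round metal tin, 66 mm in diameter, 45 mm tall; origin at the centre of its underside. Bystander
- mallet: hammer 240 mm long lying along its x axis, less than 50 mm high; origin under its middle. Bystander
- awl: awl lying along its x axis, 155 mm long, 26 mm high; origin under its middle. Bystander
- dividers: steel wing dividers lying flat along its x axis, 145 mm long, 60 mm wide, 15 mm high; origin under their middle. Bystander
Mind the look-alikes: they are no part of the job. Leave any purple look-alike of the sleeve alone.

How it is judged (in metres and radians):
On the way, in this order (a step that is already met when the one before it is completed fails the run):
1. the wider sleeve stands on the plate over the thick spigot, let go (z of sleeve in the frame of spigot_foot between -0.003 and 0.003 m and horizontal distance between sleeve and spigot_foot below 0.004 m and angle between sleeve's own z axis and vertical below 0.06 rad and contact force between the fingers and sleeve below 0.1 N), for 0.2 s.
2. the thicker punch is in the sleeve with its collar on the rim (z of sleeve in the frame of spigot_foot between -0.003 and 0.003 m and horizontal distance between sleeve and spigot_foot below 0.004 m and angle between sleeve's own z axis and vertical below 0.06 rad and horizontal distance between punch_collar and sleeve_rim below 0.005 m and z of punch_collar in the frame of sleeve_rim between -0.003 and 0.003 m and angle between punch's own z axis and vertical below 0.08 rad), for 0.2 s.
At the end, for the whole second after the job is handed in: The wider sleeve stands on the base plate over the thick spigot (lower end within 3 mm of the plate, axis within 4 mm, upright within 0.06 rad), the thicker punch is in it with its collar within 3 mm of the sleeve's rim and 5 mm of its centre, upright within 0.08 rad, both at rest and released (all of step 2 and linear speed of each of sleeve, punch below 0.02 m/s); the robot touches nothing.
It fails at once if another tool or container is moved by more than 30 mm (jar, bottle, cone, tin, hammer, awl, dividers, slim sleeve, slim punch) (distance of any of brush_jar, dye_bottle, thread_cone, wax_tin, mallet, awl, dividers, slim_sleeve, slim_punch from where it was at the start of the episode above 0.03 m).
It fails at once if the sleeve is dropped over the spigot (faster than 0.4 m/s there) (horizontal distance between sleeve and spigot_foot below 0.01 m and z of sleeve in the frame of spigot_foot below 0.045 m and linear speed of sleeve above 0.4 m/s).
It fails at once if the punch is dropped into the sleeve (faster than 0.4 m/s there) (horizontal distance between punch_collar and sleeve_rim below 0.01 m and z of punch_collar in the frame of sleeve_rim below 0.045 m and linear speed of punch above 0.4 m/s).
It also fails if it takes over 72 s, if anything falls off the work surface, if the arm or the gripper's body presses on something with over 40 N, if the wrist force passes 120 N, or if a joint passes its speed limit or range.

### The arm

A 7-joint arm with a two-finger parallel gripper is mounted at the origin on the work surface. World frame = base frame: x ahead of the robot, y to its left, z up, the work surface at z = 0. Lengths are in m, angles in degrees, forces in N, time in s.
With the tool pointing down it reaches from about 0.425 to 0.95 m from the base axis. Payload 4.7 kg.
Tool frame: the origin (TCP) lies at the very end of the fingers, on their centre line; the grasp point (between the pads) lies behind it (grip_depth is the z of the grasp point in the tool frame, in m); z points along the fingers, y is the line along which they close (so a half turn about z gives the same grasp; the last joint's range is limited). The gripper opens to 85 mm and grips with 20 to 120 N. Pads are 22 mm wide; open, the fingers measure 114 mm over their backs; the gripper's body (76 mm by 85 mm) begins 54 mm behind the grasp point. The pads swing forward as they close: fully open they stand 13 mm farther back than shut.
Start: joints at [69.62, 26.849, -2.785, 87.806, 1.381, 65.374, -4.715], TCP at [0.217, -0.639, 0.21] pointing down, gripper open.
Joint ranges: [-148.3, 148.3], [-19.14, 114.17], [-79.39, 73.82], [5.75, 140.21], [-59.74, 239.74], [12.07, 113.84], [-152.46, 152.46]. Speed limits (degrees/s): [147.25, 147.25, 180, 180, 180, 180, 180].

### API

Orientations are given as [roll, pitch, yaw] about the fixed x, y, z axes, in that order (R = Rz(yaw) Ry(pitch) Rx(roll)).
In Python, from station import state, camera, close_job, grip_depth gives the robot as it stands.
- The arm moves only by the tool jog_arm, never from a script. Its argument "targets" is a list of rows, each an object with "hand": the opening, from 0 (shut) to 1 (fully open); "offset": the shift along the world's x, y, z normalised to -1 to 1, where 1 is 0.1 m, a list of three; "dr": the turn, a rotation vector about the world's x, y, z normalised to -1 to 1, where 1 is 180 degrees, a list of three. In form: [{"hand": hand, "offset": [tx, ty, tz], "dr": [wx, wy, wz]}, ...]. A call has 1 to 5 rows; each row is the pose to reach, as a shift and turn from the pose commanded when the call began, turning the shorter way round; what a row does not reach only later rows make up. A row lasts 1/8 s, in which the tool goes at most 62.5 mm and 10.7 degrees, less where a joint would pass 70% of its speed; a pose out of reach is approached as far as the arm can. A call with a number of a shift or a turn outside -1 to 1 is refused whole. A call with a gripper value outside its range is refused whole. The fingers move at their own pace and stop on an object; "force" is the grip in N (left out, the last holds). Time passes only in rows, so rows that repeat a pose let the fingers close. It gives the time, the measured TCP pose, the force, the opening and the grip force at its end, in the units of the state.
- state(): the state, without advancing time (a new reading comes with each control period).
- camera(name): name is "scene" or "top" or "wrist"; returns a dict with "frame" (384x512x3 uint8, red, green, blue), "camera_matrix" (3x3 intrinsics, pixels), "origin" and "orientation" of the camera in the world; the wrist camera has in their place "T_tool_cam" (4x4, takes a point from camera to tool coordinates, whose origin is the TCP and whose axes are the flange's). Camera axes: x right, y down, z forward; pixel columns grow to the right and rows downward; lengths in m; the calibration is good to about 2 mm. The wrist camera is an equidistant fisheye: a pixel r from the principal point sees the ray r / f radians off the axis. A picture is of the moment at which its call begins: read the wrist's pose just before it. There is no depth.
- close_job(): hands the job in; it is judged then, once.
The state is a dict: "t": time; "joints": joint angles; "qd": joint speeds; "joint_efforts": joint torques, N m; "tool_pos": TCP position; "ee_rot": TCP orientation; "force": force on the tool from outside, world axes, zero at the start; "torque": the same for the moment, N m; "gripper_width": finger opening in m; "grip_force": force on a finger pad.
Only numpy, scipy, OpenCV 4.12 (cv2) and the standard library are available. Lean on these libraries where they do the work, as an engineer would, in place of code of your own. Each camera call takes 0.05 s, during which the arm holds its last target. There are 200 camera calls.

## Working session

There is one attempt and no reset: what is moved stays moved. The work goes in short steps, Python scripts to look and compute and a tool call to move; the robot and the scene stay as the last step left them, time stands still between calls to the robot, and variables do not carry over. Pictures are saved under pics/ and viewed, at most 12 in all, crops included, and the job is handed in when it is done.

Besides the shell and the picture viewer there is one more tool, called after "Call:" by a JSON object that holds its "method" and its "body", one argument or row to a line. jog_arm: Moves the arm, as the interface text tells. Its arguments: {"type":"object","properties":{"targets":{"type":"array"},"force":{"type":"number"}},"required":["targets"]}

```bash
mkdir -p pics; ls; python3 - <<'E'
from station import state, camera, grip_depth
import cv2,pickle,numpy as np
s=state();print(s,grip_depth)
for n in("scene","top"):
    c=camera(n);pickle.dump(c,open(n+'.pkl','wb'));print(n,c['camera_matrix'],c['origin'],c['orientation'])
    cv2.imwrite(f'pics/{n}.png',cv2.resize(c['frame'][:,:,::-1],(800,600),interpolation=cv2.INTER_CUBIC))
E
```

```text
pics
{'t': 0.0, 'joints': array([69.61995484, 26.89790487, -2.78462074, 87.87658628,  1.37824294,
       65.37300496, -4.7143332 ]), 'qd': array([ 0.07972103,  0.05411776,  0.1204923 ,  0.06463691, -0.07150869,
        0.06946562, -0.02799008]), 'joint_efforts': array([-1.53442879e-04, -5.10301280e+01, -4.61862946e-02, -2.37710613e+01,
        1.07864730e-02,  7.57709902e-03,  7.84508458e-09]), 'tool_pos': array([ 0.21650176, -0.63865913,  0.20903326]), 'ee_rot': array([-1.79885941e+02,  1.71922426e-03,  1.87263929e+01]), 'force': array([ 0.78011142,  0.06324728, -0.35535907]), 'torque': array([ 0.03535221, -0.00052801, -0.01196746]), 'grip_force': 0.0, 'gripper_width': 0.0852917012411709} -0.0187
scene [[451.30021775   0.         255.67846668]
 [  0.         451.30021775 190.49712318]
 [  0.           0.           1.        ]] [1.66845564 0.02107141 0.77520774] [-120.98517003   -0.85509      92.58946205]
top [[358.21512642   0.         252.68088037]
 [  0.         358.21512642 194.38208858]
 [  0.           0.           1.        ]] [ 0.29734226 -0.01926812  1.33338629] [-168.54746318    0.91936862  -89.76961485]
```

View pics/top.png

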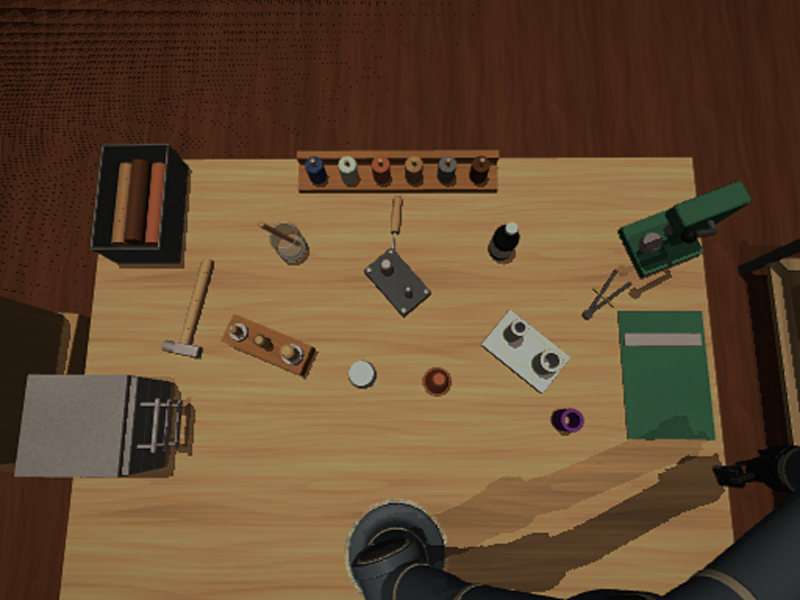

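View pics/scene.png

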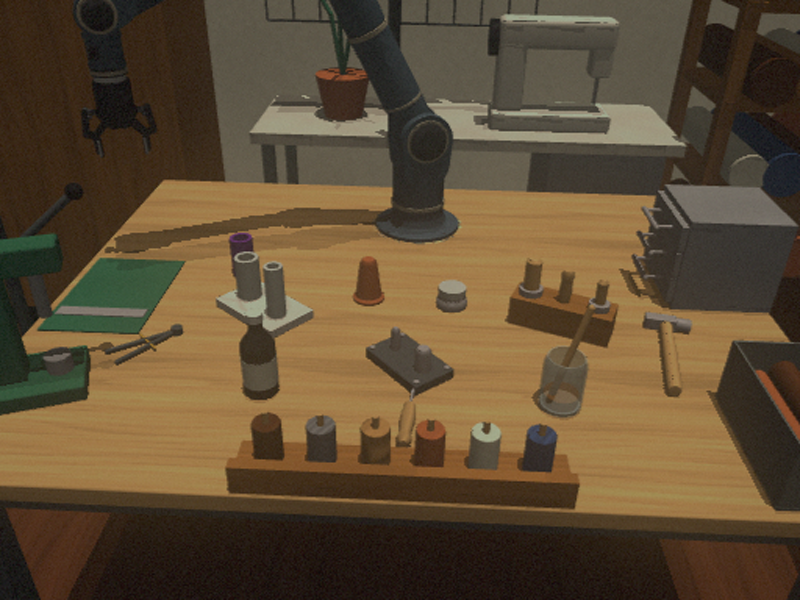

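The top view (800x600) shows wide sleeve candidates at (547,362) on the slab, the slim sleeve at (515,330), and the purple look-alike at (567,420). The punches are at (290,352) and (237,330), and the spigots at (386,265) and (408,292). The sleeve at (547,362) is wider and shorter, and the punch at (290,352) is thicker. I'll confirm both in an enlarged crop.

```bash
cat >h.py <<'E'
import numpy as np,pickle,cv2
from scipy.spatial.transform import Rotation as R
def load(n): return pickle.load(open(n+'.pkl','rb'))
def ray(c,u,v,z):
    d=R.from_euler('xyz',c['orientation'],degrees=True).as_matrix()@np.linalg.inv(c['camera_matrix'])@[u,v,1]
    o=np.array(c['origin']); return o+d*(z-o[2])/d[2]
def proj(c,p):
    q=c['camera_matrix']@(R.from_euler('xyz',c['orientation'],degrees=True).as_matrix().T@(np.array(p)-c['origin'])); return q[:2]/q[2]
E
python3 - <<'E'
from h import *
t=load('top');s=load('scene')
k=.64
rows=[]
for c,cs in((t,[(342,227),(254,180),(172,221)]),(s,[(168,185),(262,230),(362,190)])):
    r=[]
    for u,v in cs:
        r.append(cv2.resize(c['frame'][v-33:v+33,u-33:u+33,::-1],(264,264),interpolation=cv2.INTER_CUBIC))
    rows.append(np.hstack(r))
im=np.vstack(rows); im=cv2.convertScaleAbs(im,alpha=1.5,beta=10)
cv2.imwrite('pics/crop1.png',im)
E
```

```text
(no output)
```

View pics/crop1.png

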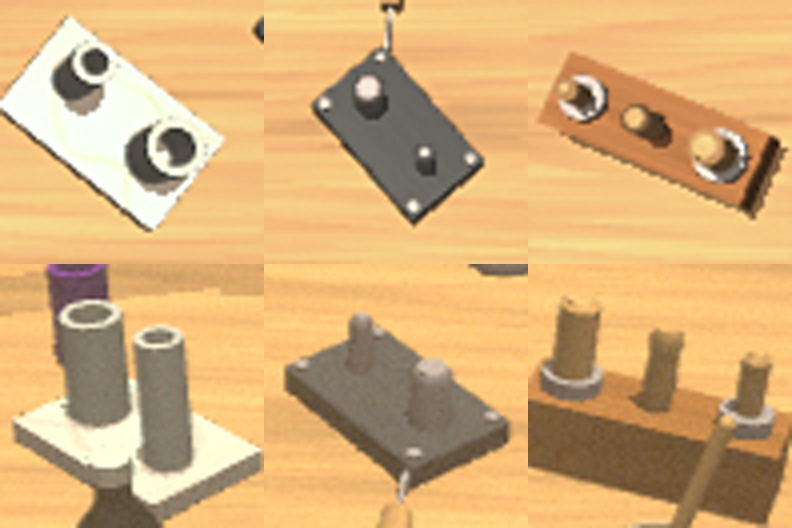

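The crop shows the wide, short sleeve's rim at crop (172,148) and the thick spigot's top at (369,88). The thick-handled punch is at (711,148), at the near end of the block. All three fit the description, so I'll compute positions and check them against the given sizes.

```bash
python3 - <<'E'
from h import *
t=load('top');s=load('scene')
cs=[(342,227),(254,180),(172,221)]
def P(i,x,y,z): 
    return ray(t,cs[i][0]-33+(x-264*i)/4-.4,cs[i][1]-33+y/4-.4,z)
ss=[(168,185),(262,230),(362,190)]
def S(i,x,y,z): return ray(s,ss[i][0]-33+(x-264*i)/4-.4,ss[i][1]-33+(y-264)/4-.4,z)
a=P(0,172,148,.11);b=P(0,91,62,.13)
print('sleeve',a,S(0,93,314,.11),'slim',b,S(0,160,336,.13),np.hypot(*a[:2]))
k=P(1,369,88,.065);l=P(1,426,152,.065);print('spigot',k,S(1,432,368,.065),'slim',l,np.linalg.norm(k-l))
C=[P(1,*q,.02) for q in((380,48),(483,158),(413,223),(313,105))];m=np.mean(C,0)
print('plate',m,[np.linalg.norm(C[i]-C[i-1]) for i in range(4)])
d=C[0]-C[1]+C[3]-C[2];d/=np.linalg.norm(d);print('spigot from plate',m+.04*d,m-.04*d,np.degrees(np.arctan2(d[1],d[0])))
p=P(2,711,148,.138);q=P(2,568,90,.124);h=P(2,637,117,.128)
print('punch',p,S(2,580,303,.138),'slim',q,S(2,757,358,.124),'haft',h,S(2,666,334,.128),np.linalg.norm((p-h)[:2]),np.linalg.norm((p-q)[:2]))
C=[P(0,*q,.02) for q in((70,17),(224,137),(152,230),(0,105))];print('slab',np.mean(C,0),[np.linalg.norm(C[i]-C[i-1]) for i in range(4)])
E
```

```text
sleeve [ 0.41975493 -0.33551859  0.11      ] [ 0.42147586 -0.33394404  0.11      ] slim [ 0.49042071 -0.26572445  0.13      ] [ 0.49020332 -0.26547889  0.13      ] 0.537370379604912
spigot [0.65071834 0.02389613 0.065     ] [0.65393605 0.02666737 0.065     ] slim [ 0.59052651 -0.02831673  0.065     ] 0.07968211381355368
plate [ 0.61941704 -0.00125405  0.02      ] [np.float64(0.08456941785448724), np.float64(0.14511705338755668), np.float64(0.0903276726777173), np.float64(0.14793542613054916)]
spigot from plate [0.64960395 0.02499001 0.02      ] [ 0.58923014 -0.02749811  0.02      ] 41.00322901047413
punch [0.43574629 0.2299844  0.138     ] [0.44769791 0.23598263 0.138     ] slim [0.4870047  0.35805234 0.124     ] [0.49844949 0.36110022 0.124     ] haft [0.46323047 0.29635826 0.128     ] [0.47371592 0.29797416 0.128     ] 0.0718391906977145 0.13794499420686326
slab [ 0.45299269 -0.30434199  0.02      ] [np.float64(0.10638581257966225), np.float64(0.17596017569557462), np.float64(0.10919681991118929), np.float64(0.17527541998829205)]
```

Both views agree: the sleeve is at about (0.4206,-0.3347), the spigot at (0.651,0.0248) and the punch at about (0.441,0.232). The spacings of 80 mm and 138 mm also match the given sizes. I'll start moving.

Call:
{"method": "jog_arm", "body": {
  "targets": [
    {"hand":1,"offset":[0.35,0.5,0.1],"dr":[0,0,0.05]},
    {"hand":1,"offset":[0.7,1,0.2],"dr":[0,0,0.1]},
    {"hand":1,"offset":[0.7,1,0.2],"dr":[0,0,0.146]}
  ]
}}

```text
t: 0.48
tool_pos: [0.292, -0.5346, 0.2311]
ee_rot: [179.9, -0.2, 45.8]
force: [0.4, -0.9, 0.1]
gripper_width: 0.0855
grip_force: 0.0
```

Call:
{"method": "jog_arm", "body": {
  "targets": [
    {"hand":1,"offset":[0.35,0.5,0],"dr":[0,0,0]},
    {"hand":1,"offset":[0.7,1,0],"dr":[0,0,0]}
  ]
}}

```text
t: 0.72
tool_pos: [0.3569, -0.4382, 0.2297]
ee_rot: [-180.0, -0.0, 44.9]
force: [1.8, 0.5, 0.4]
gripper_width: 0.0854
grip_force: 0.0
```

Call:
{"method": "jog_arm", "body": {
  "targets": [
    {"hand":1,"offset":[0.3,0.5,0],"dr":[0,0,0]},
    {"hand":1,"offset":[0.62,1,0],"dr":[0,0,0]},
    {"hand":1,"offset":[0.62,1,0],"dr":[0,0,0]},
    {"hand":1,"offset":[0.62,1,0],"dr":[0,0,0]}
  ]
}}

```text
t: 1.23
tool_pos: [0.4182, -0.3397, 0.2299]
ee_rot: [-180.0, 0.0, 45.0]
force: [0.5, 0.1, -0.7]
gripper_width: 0.0853
grip_force: 0.0
```

```bash
cat >>h.py <<'E'
def snap(name):
    from station import state,camera
    s=state();c=camera('wrist');c['s']=s
    print(s['t'],s['tool_pos'],s['ee_rot'],s['force'],s['gripper_width'],s['grip_force'])
    pickle.dump(c,open(name+'.pkl','wb'));cv2.imwrite(f'pics/{name}.png',cv2.resize(c['frame'][:,:,::-1],(768,576),interpolation=cv2.INTER_CUBIC));return c
def wray(c,u,v,z):
    K=c['camera_matrix'];x=np.array([(u-K[0,2])/K[0,0],(v-K[1,2])/K[1,1]]);r=np.hypot(*x)
    d=np.r_[x/r*np.sin(r),np.cos(r)] if r>0 else np.array([0,0,1.])
    Rt=R.from_euler('xyz',c['s']['ee_rot'],degrees=True).as_matrix();T=np.array(c['T_tool_cam'])
    o=Rt@T[:3,3]+c['s']['tool_pos'];d=Rt@T[:3,:3]@d;return o+d*(z-o[2])/d[2]
def wproj(c,p):
    Rt=R.from_euler('xyz',c['s']['ee_rot'],degrees=True).as_matrix();T=np.array(c['T_tool_cam'])
    q=T[:3,:3].T@(Rt.T@(np.array(p)-c['s']['tool_pos'])-T[:3,3]);r=np.hypot(q[0],q[1]);a=np.arctan2(r,q[2]);K=c['camera_matrix']
    return K[:2,2]+q[:2]/r*a*K[0,0]
E
python3 -c "
from h import *
c=snap('w1');print(c['camera_matrix'],c['T_tool_cam']);print(wproj(c,[.4206,-.3347,.11])*1.5)"
```

```text
1.225 [ 0.41819881 -0.33969213  0.22986035] [-1.79977120e+02  4.63374910e-02  4.49995479e+01] [ 0.50224495  0.10533626 -0.70599036] 0.08525306268555363 0.0
[[297.31863964   0.         258.57027193]
 [  0.         297.31863964 194.98992044]
 [  0.           0.           1.        ]] [[-5.21068238e-04 -9.54234647e-01 -2.99058468e-01  7.66441017e-02]
 [ 9.99999753e-01 -6.38163857e-04  2.93888863e-04  4.97029196e-04]
 [-4.71287241e-04 -2.99058241e-01  9.54234744e-01 -1.63078032e-01]
 [ 0.00000000e+00  0.00000000e+00  0.00000000e+00  1.00000000e+00]]
[384.21970077 267.16501804]
```

View pics/w1.png

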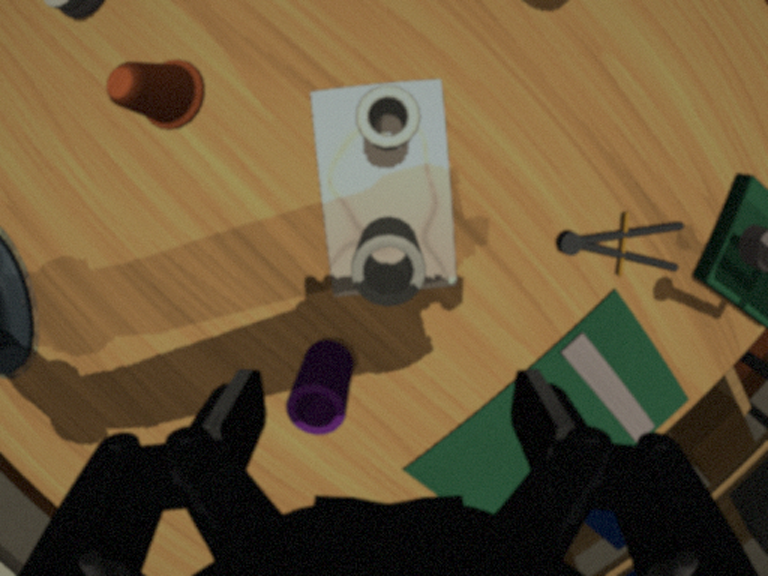

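The wrist view shows the sleeve rim centred at (389,267), about 5 px from the prediction, and the purple look-alike's rim at (318,408).

```bash
python3 - <<'E'
from h import *
c=load('w1');f=lambda u,v,z:wray(c,u/1.5-.2,v/1.5-.2,z)
print(f(389,267,.11),'slim',f(388.5,117.5,.13),'purple',f(318,408,.09),ray(load('top'),363,269.5,.09),f(335,355,.0))
E
```

```text
[ 0.42289211 -0.33655119  0.11      ] slim [ 0.48954556 -0.26946661  0.13      ] purple [ 0.29732793 -0.38172121  0.09      ] [ 0.2903208  -0.37241956  0.09      ] [ 0.30374826 -0.3813762   0.        ]
```

Call:
{"method": "jog_arm", "body": {
  "targets": [
    {"hand":1,"offset":[0.037,0.04,-0.3],"dr":[0,0,0]},
    {"hand":1,"offset":[0.037,0.04,-0.6],"dr":[0,0,0]},
    {"hand":1,"offset":[0.037,0.04,-0.9],"dr":[0,0,0]},
    {"hand":1,"offset":[0.037,0.04,-0.9],"dr":[0,0,0]}
  ]
}}

```text
t: 1.78
tool_pos: [0.4198, -0.3359, 0.1379]
ee_rot: [-179.7, 0.1, 44.8]
force: [-0.4, 0.4, -1.0]
gripper_width: 0.0854
grip_force: 0.0
```

Call:
{"method": "jog_arm", "body": {
  "targets": [
    {"hand":1,"offset":[0,0,-0.25],"dr":[0,0,0]},
    {"hand":1,"offset":[0,0,-0.5],"dr":[0,0,0]},
    {"hand":1,"offset":[0,0,-0.76],"dr":[0,0,0]},
    {"hand":1,"offset":[0,0,-0.76],"dr":[0,0,0]},
    {"hand":1,"offset":[0,0,-0.76],"dr":[0,0,0]}
  ]
}}

```text
t: 2.4
tool_pos: [0.4232, -0.3365, 0.0657]
ee_rot: [179.8, -0.0, 44.9]
force: [0.8, -0.0, 0.2]
gripper_width: 0.0852
grip_force: 0.0
```

Call:
{"method": "jog_arm", "body": {
  "targets": [
    {"hand":0.6,"offset":[0,0,0],"dr":[0,0,0]},
    {"hand":0.5,"offset":[0,0,0],"dr":[0,0,0]},
    {"hand":0.4,"offset":[0,0,0],"dr":[0,0,0]},
    {"hand":0.2,"offset":[0,0,0],"dr":[0,0,0]},
    {"hand":0,"offset":[0,0,0],"dr":[0,0,0]}
  ],
  "force": 40
}}

```text
t: 3.02
tool_pos: [0.4229, -0.3356, 0.0654]
ee_rot: [179.9, 0.0, 45.0]
force: [-2.2, 1.4, 6.2]
gripper_width: 0.0492
grip_force: 40.7
```

Call:
{"method": "jog_arm", "body": {
  "targets": [
    {"hand":0,"offset":[0,0,0],"dr":[0,0,0]},
    {"hand":0,"offset":[0,0,0],"dr":[0,0,0]},
    {"hand":0,"offset":[0,0,0],"dr":[0,0,0]}
  ]
}}

```text
t: 3.4
tool_pos: [0.4228, -0.3356, 0.0654]
ee_rot: [179.9, 0.0, 45.0]
force: [-1.6, 1.7, 5.7]
gripper_width: 0.0495
grip_force: 40.7
```

Call:
{"method": "jog_arm", "body": {
  "targets": [
    {"hand":0,"offset":[0,0,0.15],"dr":[0,0,0]},
    {"hand":0,"offset":[0,0,0.4],"dr":[0,0,0]},
    {"hand":0,"offset":[0,0,0.7],"dr":[0,0,0]},
    {"hand":0,"offset":[0,0,1],"dr":[0,0,0]}
  ],
  "force": 60
}}

```text
t: 3.9
tool_pos: [0.4219, -0.3349, 0.1652]
ee_rot: [-180.0, 0.0, 45.0]
force: [0.9, -0.2, -4.1]
gripper_width: 0.0486
grip_force: 62.6
```

Call:
{"method": "jog_arm", "body": {
  "targets": [
    {"hand":0,"offset":[0,0,0.35],"dr":[0,0,0]},
    {"hand":0,"offset":[0,0,0.6],"dr":[0,0,0]},
    {"hand":0,"offset":[0,0,0.6],"dr":[0,0,0]}
  ]
}}

```text
t: 4.28
tool_pos: [0.4233, -0.3357, 0.2262]
ee_rot: [179.7, -0.0, 45.0]
force: [0.0, -0.3, -4.3]
gripper_width: 0.0488
grip_force: 62.7
```

Call:
{"method": "jog_arm", "body": {
  "targets": [
    {"hand":0,"offset":[0.15,0.25,0],"dr":[0,0,0]},
    {"hand":0,"offset":[0.35,0.55,0],"dr":[0,0,0]},
    {"hand":0,"offset":[0.57,0.9,0],"dr":[0,0,0]}
  ]
}}

```text
t: 4.65
tool_pos: [0.4785, -0.2445, 0.2223]
ee_rot: [-179.8, 0.1, 44.9]
force: [0.0, 0.0, -3.7]
gripper_width: 0.0487
grip_force: 62.7
```

Call:
{"method": "jog_arm", "body": {
  "targets": [
    {"hand":0,"offset":[0.19,0.3,0],"dr":[0,0,0]},
    {"hand":0,"offset":[0.38,0.6,0],"dr":[0,0,0]},
    {"hand":0,"offset":[0.57,0.9,0],"dr":[0,0,0]}
  ]
}}

```text
t: 5.03
tool_pos: [0.5356, -0.1541, 0.2222]
ee_rot: [-179.8, 0.1, 45.0]
force: [0.2, -0.1, -3.4]
gripper_width: 0.0486
grip_force: 62.7
```

Call:
{"method": "jog_arm", "body": {
  "targets": [
    {"hand":0,"offset":[0.19,0.3,0],"dr":[0,0,0]},
    {"hand":0,"offset":[0.38,0.6,0],"dr":[0,0,0]},
    {"hand":0,"offset":[0.57,0.9,0],"dr":[0,0,0]}
  ]
}}

```text
t: 5.4
tool_pos: [0.5927, -0.0644, 0.2221]
ee_rot: [-179.8, 0.1, 45.0]
force: [1.1, -0.3, -4.5]
gripper_width: 0.0485
grip_force: 62.7
```

Call:
{"method": "jog_arm", "body": {
  "targets": [
    {"hand":0,"offset":[0.17,0.27,0],"dr":[0,0,0]},
    {"hand":0,"offset":[0.3,0.47,0],"dr":[0,0,0]},
    {"hand":0,"offset":[0.37,0.6,0],"dr":[0,0,0]},
    {"hand":0,"offset":[0.37,0.6,0],"dr":[0,0,0]},
    {"hand":0,"offset":[0.37,0.6,0],"dr":[0,0,0]}
  ]
}}

```text
t: 6.02
tool_pos: [0.6299, -0.007, 0.2239]
ee_rot: [180.0, 0.1, 44.9]
force: [-0.0, -0.7, -4.2]
gripper_width: 0.0485
grip_force: 62.7
```

```bash
python3 -c "
from h import *
c=snap('w2');
for p in ([.651,.0248,.065],[.5905,-.0282,.065],[.651,.0248,.02]):print(wproj(c,p)*1.5)"
```

```text
6.025 [ 0.62994098 -0.00697026  0.22390552] [1.79977380e+02 8.77323237e-02 4.49024962e+01] [-0.0234605  -0.72056088 -4.17311287] 0.04851660105354344 62.70592052489519
[376.34086273 210.91111568]
[370.38744348 315.28938795]
[377.67846733 204.27351705]
```

View pics/w2.png

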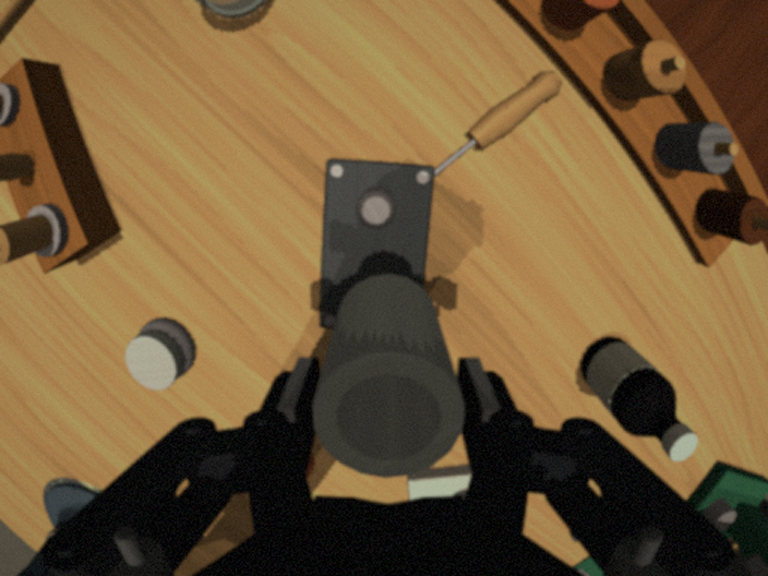

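The spigot top is at (376,209), within 2 px of the prediction, and the held sleeve's rim is centred at about (389,414). Next I'll work out the sleeve's offset in the hand.

```bash
python3 - <<'E'
from h import *
c=load('w2');f=lambda u,v,z:wray(c,u/1.5-.2,v/1.5-.2,z)
z=.2239+.0446
print('spigot',f(376.5,209,.065))
print('rim L/R/near/far',f(314,405,z),f(464,405,z),f(388,354,z),f(388,474,z)); 
print('bore',f(337,415,z),f(440,415,z),f(388,375,z),f(388,458,z), c['s']['tool_pos'])
E
```

```text
spigot [0.65208122 0.02600949 0.065     ]
rim L/R/near/far [0.61594794 0.0111043  0.2685    ] [ 0.64900672 -0.02216293  0.2685    ] [0.64500497 0.00739326 0.2685    ] [ 0.61241741 -0.02503923  0.2685    ]
bore [0.61841787 0.00357819 0.2685    ] [ 0.64127636 -0.019416    0.2685    ] [0.6400535  0.00246513 0.2685    ] [ 0.61750989 -0.01997119  0.2685    ] [ 0.62994098 -0.00697026  0.22390552]
```

Call:
{"method": "jog_arm", "body": {
  "targets": [
    {"hand":0,"offset":[0.12,0.17,0],"dr":[0,0,0]},
    {"hand":0,"offset":[0.227,0.34,0],"dr":[0,0,0]},
    {"hand":0,"offset":[0.227,0.34,-0.3],"dr":[0,0,0]},
    {"hand":0,"offset":[0.227,0.34,-0.6],"dr":[0,0,0]},
    {"hand":0,"offset":[0.227,0.34,-0.9],"dr":[0,0,0]}
  ]
}}

```text
t: 6.7
tool_pos: [0.6539, 0.0305, 0.1333]
ee_rot: [-180.0, -0.1, 45.1]
force: [0.4, 0.5, -4.5]
gripper_width: 0.0484
grip_force: 62.7
```

Call:
{"method": "jog_arm", "body": {
  "targets": [
    {"hand":0,"offset":[0,0,-0.06],"dr":[0,0,0]},
    {"hand":0,"offset":[0,0,-0.12],"dr":[0,0,0]},
    {"hand":0,"offset":[0,0,-0.15],"dr":[0,0,0]},
    {"hand":0,"offset":[0,0,-0.15],"dr":[0,0,0]},
    {"hand":0,"offset":[0,0,-0.15],"dr":[0,0,0]}
  ]
}}

```text
t: 7.32
tool_pos: [0.6536, 0.0287, 0.1199]
ee_rot: [179.9, -0.1, 45.0]
force: [-0.3, -0.2, -3.7]
gripper_width: 0.0485
grip_force: 63.2
```

Call:
{"method": "jog_arm", "body": {
  "targets": [
    {"hand":0,"offset":[0,0,-0.02],"dr":[0,0,0]},
    {"hand":0,"offset":[0,0,-0.04],"dr":[0,0,0]},
    {"hand":0,"offset":[0,0,-0.06],"dr":[0,0,0]},
    {"hand":0,"offset":[0,0,-0.08],"dr":[0,0,0]},
    {"hand":0,"offset":[0,0,-0.08],"dr":[0,0,0]}
  ]
}}

```text
t: 7.95
tool_pos: [0.653, 0.0287, 0.1108]
ee_rot: [-180.0, 0.0, 45.0]
force: [-0.1, 0.2, -4.3]
gripper_width: 0.0483
grip_force: 63.2
```

Call:
{"method": "jog_arm", "body": {
  "targets": [
    {"hand":0,"offset":[-0.003,-0.012,0],"dr":[0,0,0]},
    {"hand":0,"offset":[-0.003,-0.012,-0.02],"dr":[0,0,0]},
    {"hand":0,"offset":[-0.003,-0.012,-0.04],"dr":[0,0,0]},
    {"hand":0,"offset":[-0.003,-0.012,-0.06],"dr":[0,0,0]},
    {"hand":0,"offset":[-0.003,-0.012,-0.06],"dr":[0,0,0]}
  ]
}}

```text
t: 8.57
tool_pos: [0.6526, 0.0275, 0.1048]
ee_rot: [-180.0, 0.0, 45.0]
force: [0.4, -0.3, -3.6]
gripper_width: 0.0484
grip_force: 63.2
```

Call:
{"method": "jog_arm", "body": {
  "targets": [
    {"hand":0,"offset":[0,0,-0.02],"dr":[0,0,0]},
    {"hand":0,"offset":[0,0,-0.04],"dr":[0,0,0]},
    {"hand":0,"offset":[0,0,-0.06],"dr":[0,0,0]},
    {"hand":0,"offset":[0,0,-0.06],"dr":[0,0,0]},
    {"hand":0,"offset":[0,0,-0.06],"dr":[0,0,0]}
  ]
}}

```text
t: 9.2
tool_pos: [0.6529, 0.0275, 0.0992]
ee_rot: [180.0, -0.0, 45.0]
force: [-0.1, 0.6, -3.8]
gripper_width: 0.0486
grip_force: 63.2
```

Call:
{"method": "jog_arm", "body": {
  "targets": [
    {"hand":0,"offset":[0,0,-0.06],"dr":[0,0,0]},
    {"hand":0,"offset":[0,0,-0.13],"dr":[0,0,0]},
    {"hand":0,"offset":[0,0,-0.2],"dr":[0,0,0]},
    {"hand":0,"offset":[0,0,-0.27],"dr":[0,0,0]},
    {"hand":0,"offset":[0,0,-0.3],"dr":[0,0,0]}
  ]
}}

```text
t: 9.82
tool_pos: [0.6526, 0.0276, 0.0684]
ee_rot: [-180.0, 0.0, 45.0]
force: [-0.0, 0.6, -4.1]
gripper_width: 0.0489
grip_force: 63.2
```

Call:
{"method": "jog_arm", "body": {
  "targets": [
    {"hand":0,"offset":[0,0,-0.01],"dr":[0,0,0]},
    {"hand":0,"offset":[0,0,-0.02],"dr":[0,0,0]},
    {"hand":0,"offset":[0,0,-0.03],"dr":[0,0,0]},
    {"hand":0,"offset":[0,0,-0.035],"dr":[0,0,0]},
    {"hand":0,"offset":[0,0,-0.035],"dr":[0,0,0]}
  ]
}}

```text
t: 10.45
tool_pos: [0.6529, 0.0275, 0.0658]
ee_rot: [180.0, -0.0, 45.0]
force: [1.7, -0.5, -3.3]
gripper_width: 0.0486
grip_force: 63.3
```

Call:
{"method": "jog_arm", "body": {
  "targets": [
    {"hand":0,"offset":[0,0,-0.01],"dr":[0,0,0]},
    {"hand":0,"offset":[0,0,-0.015],"dr":[0,0,0]},
    {"hand":0,"offset":[0,0,-0.015],"dr":[0,0,0]},
    {"hand":0,"offset":[0,0,-0.015],"dr":[0,0,0]}
  ]
}}

```text
t: 10.95
tool_pos: [0.6532, 0.0278, 0.0657]
ee_rot: [179.9, -0.0, 45.0]
force: [-2.8, -0.2, 5.9]
gripper_width: 0.0484
grip_force: 64.1
```

The sleeve is on the plate: z matches the pick-up height and the force rose by about 10 N. I'll release it and rise.

Call:
{"method": "jog_arm", "body": {
  "targets": [
    {"hand":0.6,"offset":[0,0,0],"dr":[0,0,0]},
    {"hand":0.8,"offset":[0,0,0],"dr":[0,0,0]},
    {"hand":1,"offset":[0,0,0],"dr":[0,0,0]},
    {"hand":1,"offset":[0,0,0],"dr":[0,0,0]},
    {"hand":1,"offset":[0,0,0],"dr":[0,0,0]}
  ]
}}

```text
t: 11.58
tool_pos: [0.6529, 0.0274, 0.0641]
ee_rot: [180.0, 0.0, 45.0]
force: [-0.1, -0.1, -0.2]
gripper_width: 0.0855
grip_force: 0.0
```

Call:
{"method": "jog_arm", "body": {
  "targets": [
    {"hand":1,"offset":[0,0,0.2],"dr":[0,0,0]},
    {"hand":1,"offset":[0,0,0.5],"dr":[0,0,0]},
    {"hand":1,"offset":[0,0,1],"dr":[0,0,0]}
  ]
}}

```text
t: 11.95
tool_pos: [0.652, 0.0274, 0.165]
ee_rot: [-179.9, 0.1, 45.0]
force: [0.4, -0.4, 0.5]
gripper_width: 0.0856
grip_force: 0.0
```

Call:
{"method": "jog_arm", "body": {
  "targets": [
    {"hand":1,"offset":[-0.2,0,0.5],"dr":[0,0,0]},
    {"hand":1,"offset":[-0.5,0,0.7],"dr":[0,0,0]},
    {"hand":1,"offset":[-0.5,0,0.7],"dr":[0,0,0]},
    {"hand":1,"offset":[-0.5,0,0.7],"dr":[0,0,0]}
  ]
}}

```text
t: 12.45
tool_pos: [0.6031, 0.0273, 0.2347]
ee_rot: [179.9, -0.0, 45.0]
force: [-0.0, -0.1, -0.7]
gripper_width: 0.0852
grip_force: 0.0
```

```bash
python3 -c "
from h import *
c=snap('w3');print(wproj(c,[.6517,.0255,.11])*1.5)"
```

```text
12.45 [0.60308105 0.02730573 0.23472907] [ 1.79940302e+02 -3.24755682e-02  4.49927001e+01] [-0.04211144 -0.05091365 -0.67155643] 0.0851598360504353 0.0
[441.28580494 224.38327573]
```

View pics/w3.png

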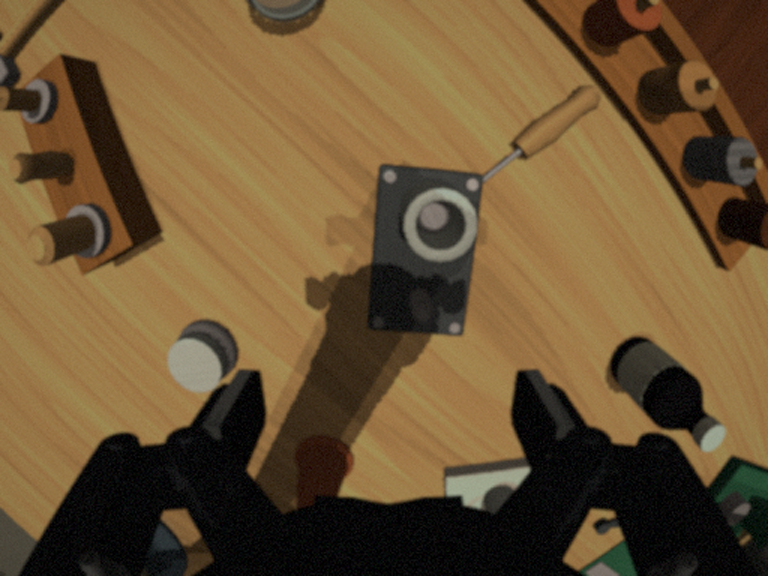

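The sleeve stands over the spigot, with its rim at (440,225) and the spigot visible inside the bore. On to the punch.

Call:
{"method": "jog_arm", "body": {
  "targets": [
    {"hand":1,"offset":[-0.2,0.3,0],"dr":[0,0,0.04]},
    {"hand":1,"offset":[-0.5,0.65,0],"dr":[0,0,0.08]},
    {"hand":1,"offset":[-0.8,1,0],"dr":[0,0,0.125]}
  ]
}}

```text
t: 12.88
tool_pos: [0.5222, 0.1285, 0.2331]
ee_rot: [-179.9, 0.0, 67.7]
force: [0.3, -0.2, 0.7]
gripper_width: 0.0854
grip_force: 0.0
```

Call:
{"method": "jog_arm", "body": {
  "targets": [
    {"hand":1,"offset":[-0.3,0.4,0],"dr":[0,0,0]},
    {"hand":1,"offset":[-0.6,0.75,0],"dr":[0,0,0]},
    {"hand":1,"offset":[-0.82,1,0],"dr":[0,0,0]},
    {"hand":1,"offset":[-0.82,1,0],"dr":[0,0,0]},
    {"hand":1,"offset":[-0.82,1,0],"dr":[0,0,0]}
  ]
}}

```text
t: 13.5
tool_pos: [0.4415, 0.2269, 0.2336]
ee_rot: [-180.0, 0.0, 67.5]
force: [-0.9, 0.3, 0.6]
gripper_width: 0.0852
grip_force: 0.0
```

```bash
python3 -c "
from h import *
c=load('w3');print(wray(c,440.5/1.5-.2,225/1.5-.2,.11))
c=snap('w4');print(wproj(c,[.441,.232,.138])*1.5,wproj(c,[.441,.232,.074])*1.5)"
```

```text
[0.65104283 0.02584862 0.11      ]
13.5 [0.44154785 0.22690129 0.23358421] [-1.79966631e+02  3.43988455e-02  6.74526943e+01] [-0.90919223  0.26892999  0.62284154] 0.08518843128852825 0.0
[382.84352967 277.84920316] [383.77509376 254.66592291]
```

View pics/w4.png

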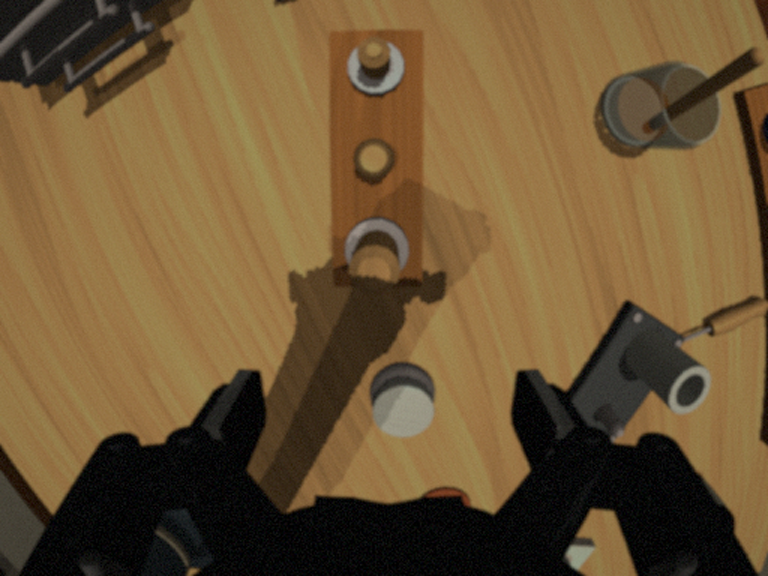

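The thick punch's handle top is at about (376,270) and its collar is centred at (376.5,248). The haft is at (375,160).

```bash
python3 - <<'E'
from h import *
c=load('w4');f=lambda u,v,z:wray(c,u/1.5-.2,v/1.5-.2,z)
print('collar',f(376.5,248,.074),f(344,248,.074)-f(409,248,.074),'top',f(376,270,.138),'haft',f(375,159,.128),'slim collar',f(376,66,.074))
im=c['frame'][130:210,210:290,::-1];cv2.imwrite('pics/crop2.png',cv2.convertScaleAbs(cv2.resize(im,(560,560),interpolation=cv2.INTER_CUBIC),alpha=2.2,beta=20))
E
```

```text
collar [0.43787756 0.23901587 0.074     ] [-4.43354314e-02  1.85282034e-02 -5.55111512e-17] top [0.43901002 0.23831858 0.138     ] haft [0.46377877 0.29926106 0.128     ] slim collar [0.48914846 0.36232933 0.074     ]
```

View pics/crop2.png

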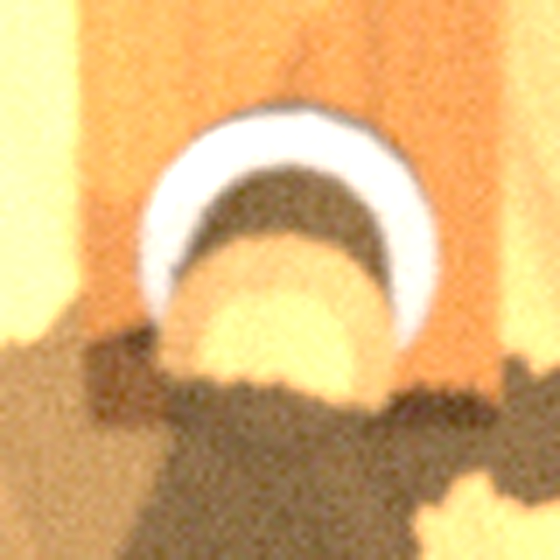

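Call:
{"method": "jog_arm", "body": {
  "targets": [
    {"hand":1,"offset":[-0.03,0.113,-0.1],"dr":[0,0,0]},
    {"hand":1,"offset":[-0.03,0.113,-0.4],"dr":[0,0,0]},
    {"hand":1,"offset":[-0.03,0.113,-0.7],"dr":[0,0,0]},
    {"hand":1,"offset":[-0.03,0.113,-0.9],"dr":[0,0,0]},
    {"hand":1,"offset":[-0.03,0.113,-0.9],"dr":[0,0,0]}
  ]
}}

```text
t: 14.18
tool_pos: [0.4367, 0.2382, 0.1422]
ee_rot: [-179.8, 0.2, 67.5]
force: [0.8, -0.4, 0.3]
gripper_width: 0.0858
grip_force: 0.0
```

Call:
{"method": "jog_arm", "body": {
  "targets": [
    {"hand":1,"offset":[0,0,-0.25],"dr":[0,0,0]},
    {"hand":1,"offset":[0,0,-0.54],"dr":[0,0,0]},
    {"hand":1,"offset":[0,0,-0.54],"dr":[0,0,0]},
    {"hand":1,"offset":[0,0,-0.54],"dr":[0,0,0]}
  ]
}}

```text
t: 14.68
tool_pos: [0.4387, 0.2396, 0.0914]
ee_rot: [179.9, -0.1, 67.5]
force: [-0.6, -0.1, -0.0]
gripper_width: 0.0854
grip_force: 0.0
```

Call:
{"method": "jog_arm", "body": {
  "targets": [
    {"hand":0.5,"offset":[0,0,0],"dr":[0,0,0]},
    {"hand":0.4,"offset":[0,0,0],"dr":[0,0,0]},
    {"hand":0.3,"offset":[0,0,0],"dr":[0,0,0]},
    {"hand":0.1,"offset":[0,0,0],"dr":[0,0,0]},
    {"hand":0,"offset":[0,0,0],"dr":[0,0,0]}
  ],
  "force": 40
}}

```text
t: 15.3
tool_pos: [0.4379, 0.2391, 0.0907]
ee_rot: [180.0, -0.0, 67.5]
force: [-1.2, 0.1, 4.8]
gripper_width: 0.0306
grip_force: 39.5
```

Call:
{"method": "jog_arm", "body": {
  "targets": [
    {"hand":0,"offset":[0,0,0],"dr":[0,0,0]},
    {"hand":0,"offset":[0,0,0],"dr":[0,0,0]},
    {"hand":0,"offset":[0,0,0],"dr":[0,0,0]}
  ],
  "force": 60
}}

```text
t: 15.68
tool_pos: [0.4378, 0.2392, 0.0908]
ee_rot: [180.0, -0.0, 67.5]
force: [-2.2, -0.9, 6.4]
gripper_width: 0.03
grip_force: 58.7
```

Call:
{"method": "jog_arm", "body": {
  "targets": [
    {"hand":0,"offset":[0,0,0.15],"dr":[0,0,0]},
    {"hand":0,"offset":[0,0,0.4],"dr":[0,0,0]},
    {"hand":0,"offset":[0,0,0.7],"dr":[0,0,0]},
    {"hand":0,"offset":[0,0,1],"dr":[0,0,0]}
  ]
}}

```text
t: 16.18
tool_pos: [0.4373, 0.2383, 0.1909]
ee_rot: [-180.0, 0.1, 67.5]
force: [-0.2, 0.9, -3.6]
gripper_width: 0.0301
grip_force: 60.3
```

Call:
{"method": "jog_arm", "body": {
  "targets": [
    {"hand":0,"offset":[0,0,0.35],"dr":[0,0,0]},
    {"hand":0,"offset":[0.2,-0.2,0.5],"dr":[0,0,0]},
    {"hand":0,"offset":[0.5,-0.5,0.5],"dr":[0,0,0]},
    {"hand":0,"offset":[0.8,-0.8,0.5],"dr":[0,0,0]}
  ]
}}

```text
t: 16.68
tool_pos: [0.5181, 0.1576, 0.2404]
ee_rot: [180.0, 0.0, 67.5]
force: [0.2, 0.3, -3.8]
gripper_width: 0.0299
grip_force: 60.3
```

Call:
{"method": "jog_arm", "body": {
  "targets": [
    {"hand":0,"offset":[0.3,-0.3,0],"dr":[0,0,0]},
    {"hand":0,"offset":[0.55,-0.55,0],"dr":[0,0,0]},
    {"hand":0,"offset":[0.8,-0.8,0],"dr":[0,0,0]},
    {"hand":0,"offset":[0.8,-0.8,0],"dr":[0,0,0]},
    {"hand":0,"offset":[0.8,-0.8,0],"dr":[0,0,0]}
  ]
}}

```text
t: 17.3
tool_pos: [0.5969, 0.0792, 0.2397]
ee_rot: [-179.9, 0.0, 67.5]
force: [0.8, -0.1, -3.6]
gripper_width: 0.03
grip_force: 60.4
```

```bash
python3 -c "
from h import *
c=snap('w5');print(wproj(c,[.651,.0258,.11])*1.5)"
```

```text
17.3 [0.59690971 0.07920453 0.23965899] [-1.79888452e+02  4.89882194e-03  6.75262369e+01] [ 0.77932968 -0.07461318 -3.64721565] 0.02997970127987576 60.40476468158886
[486.68034726 310.37340611]
```

View pics/w5.png

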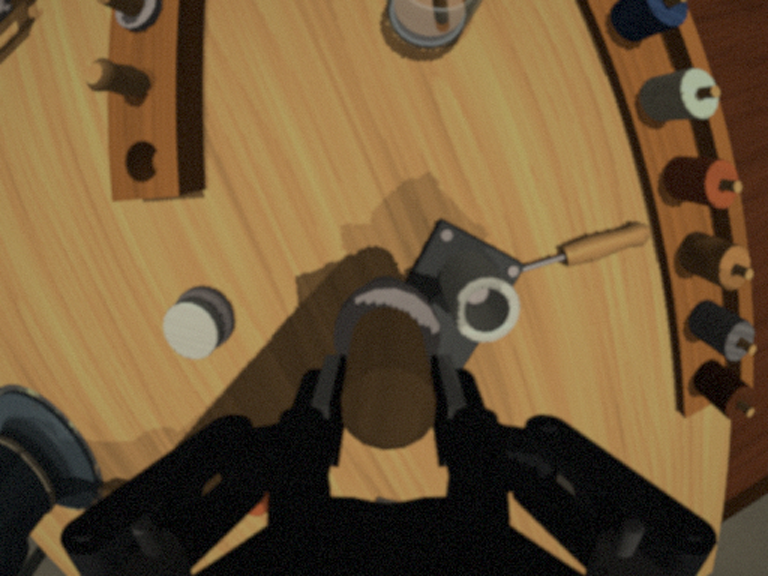

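The punch is held upright, with its handle top at about (388,409) and the collar's left, right and far edges at x 334, x 440 and y 278. The sleeve rim is at (488,309.5).

```bash
python3 - <<'E'
from h import *
c=load('w5');f=lambda u,v,z:wray(c,u/1.5-.2,v/1.5-.2,z)
T=c['s']['tool_pos'];a=np.radians(67.5);M=np.array([[np.cos(a),np.sin(a)],[np.sin(a),-np.cos(a)]]) # tool x,y
g=lambda p:((p-T)[:2]@M).round(4)
print('rim',f(488.5,309.5,.11))
z=T[2]+.0472
for q in((341,408),(435,408),(388,369),(388,448),(388,409)):print('top',g(f(*q,z)))
z=T[2]-.0168
for q in((388,278),(334,333),(440,333)):print('collar',g(f(*q,z)), g(f(*q,z-.014)))
E
```

```text
rim [0.65230428 0.02620881 0.11      ]
top [ 0.0033 -0.0138]
top [0.0033 0.0149]
top [0.0169 0.0006]
top [-0.012   0.0006]
top [0.0031 0.0006]
collar [0.0265 0.0005] [0.0226 0.0004]
collar [ 0.0015 -0.0232] [-0.0043 -0.0251]
collar [0.0016 0.0232] [-0.0043  0.025 ]
```

Call:
{"method": "jog_arm", "body": {
  "targets": [
    {"hand":0,"offset":[0.25,-0.25,0],"dr":[0,0,0]},
    {"hand":0,"offset":[0.54,-0.55,0],"dr":[0,0,0]},
    {"hand":0,"offset":[0.54,-0.55,-0.2],"dr":[0,0,0]},
    {"hand":0,"offset":[0.54,-0.55,-0.4],"dr":[0,0,0]},
    {"hand":0,"offset":[0.54,-0.55,-0.45],"dr":[0,0,0]}
  ]
}}

```text
t: 17.98
tool_pos: [0.6496, 0.0253, 0.1929]
ee_rot: [-179.8, 0.1, 67.7]
force: [0.4, 1.0, -4.6]
gripper_width: 0.03
grip_force: 60.8
```

Call:
{"method": "jog_arm", "body": {
  "targets": [
    {"hand":0,"offset":[0,0,-0.03],"dr":[0,0,0]},
    {"hand":0,"offset":[0,0,-0.05],"dr":[0,0,0]},
    {"hand":0,"offset":[0,0,-0.05],"dr":[0,0,0]},
    {"hand":0,"offset":[0,0,-0.05],"dr":[0,0,0]}
  ]
}}

```text
t: 18.48
tool_pos: [0.6521, 0.0238, 0.1906]
ee_rot: [180.0, -0.0, 67.5]
force: [0.3, -0.1, -5.5]
gripper_width: 0.0299
grip_force: 60.8
```

```bash
python3 - <<'E'
from h import *
from station import camera,state
print(state()['tool_pos'])
c=camera('scene');pickle.dump(c,open('scene2.pkl','wb'))
u,v=proj(c,[.651,.0258,.11]).astype(int);print(u,v)
cv2.imwrite('pics/crop3.png',cv2.convertScaleAbs(cv2.resize(c['frame'][v-35:v+35,u-35:u+35,::-1],(560,560),interpolation=cv2.INTER_CUBIC),alpha=1.6,beta=10))
E
```

```text
[0.65206099 0.02384525 0.19061792]
270 208
```

View pics/crop3.png

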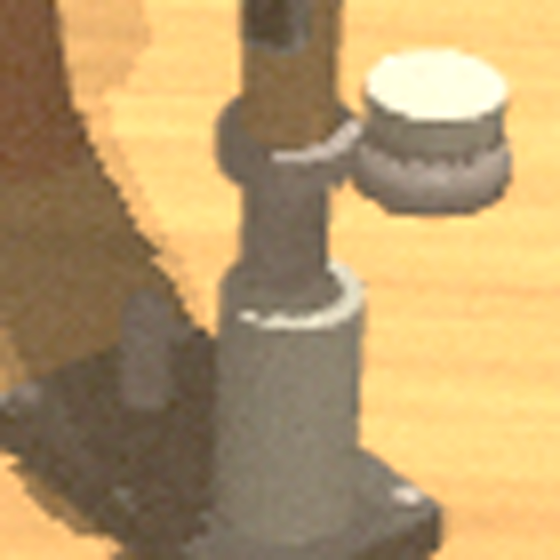

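In the side view the shank is centred at about x=287 and the sleeve at about x=288, so they align sideways. I'll lower it slowly.

Call:
{"method": "jog_arm", "body": {
  "targets": [
    {"hand":0,"offset":[-0.007,0.004,-0.02],"dr":[0,0,0]},
    {"hand":0,"offset":[-0.007,0.004,-0.05],"dr":[0,0,0]},
    {"hand":0,"offset":[-0.007,0.004,-0.07],"dr":[0,0,0]},
    {"hand":0,"offset":[-0.007,0.004,-0.09],"dr":[0,0,0]},
    {"hand":0,"offset":[-0.007,0.004,-0.09],"dr":[0,0,0]}
  ]
}}

```text
t: 19.15
tool_pos: [0.6513, 0.0246, 0.1811]
ee_rot: [180.0, -0.0, 67.5]
force: [-0.6, -0.4, -3.8]
gripper_width: 0.03
grip_force: 60.9
```

Tip at 0.105 with no contact. Continuing.

Call:
{"method": "jog_arm", "body": {
  "targets": [
    {"hand":0,"offset":[0,0,-0.02],"dr":[0,0,0]},
    {"hand":0,"offset":[0,0,-0.04],"dr":[0,0,0]},
    {"hand":0,"offset":[0,0,-0.06],"dr":[0,0,0]},
    {"hand":0,"offset":[0,0,-0.06],"dr":[0,0,0]}
  ]
}}

```text
t: 19.65
tool_pos: [0.651, 0.0242, 0.1748]
ee_rot: [-180.0, 0.0, 67.5]
force: [0.6, 0.5, -4.4]
gripper_width: 0.0297
grip_force: 60.7
```

Call:
{"method": "jog_arm", "body": {
  "targets": [
    {"hand":0,"offset":[0,0,-0.06],"dr":[0,0,0]},
    {"hand":0,"offset":[0,0,-0.13],"dr":[0,0,0]},
    {"hand":0,"offset":[0,0,-0.2],"dr":[0,0,0]},
    {"hand":0,"offset":[0,0,-0.27],"dr":[0,0,0]},
    {"hand":0,"offset":[0,0,-0.3],"dr":[0,0,0]}
  ]
}}

```text
t: 20.27
tool_pos: [0.651, 0.0242, 0.1444]
ee_rot: [-180.0, 0.0, 67.5]
force: [0.9, 1.5, -3.3]
gripper_width: 0.0298
grip_force: 60.8
```

Call:
{"method": "jog_arm", "body": {
  "targets": [
    {"hand":0,"offset":[0,0,-0.01],"dr":[0,0,0]},
    {"hand":0,"offset":[0,0,-0.02],"dr":[0,0,0]},
    {"hand":0,"offset":[0,0,-0.03],"dr":[0,0,0]},
    {"hand":0,"offset":[0,0,-0.03],"dr":[0,0,0]},
    {"hand":0,"offset":[0,0,-0.03],"dr":[0,0,0]}
  ]
}}

```text
t: 20.9
tool_pos: [0.6511, 0.0242, 0.1422]
ee_rot: [180.0, -0.0, 67.5]
force: [0.8, 0.7, -3.2]
gripper_width: 0.0299
grip_force: 60.9
```

Call:
{"method": "jog_arm", "body": {
  "targets": [
    {"hand":0,"offset":[0,0,-0.01],"dr":[0,0,0]},
    {"hand":0,"offset":[0,0,-0.015],"dr":[0,0,0]},
    {"hand":0,"offset":[0,0,-0.015],"dr":[0,0,0]},
    {"hand":0,"offset":[0,0,-0.015],"dr":[0,0,0]}
  ]
}}

```text
t: 21.4
tool_pos: [0.6515, 0.0244, 0.1411]
ee_rot: [179.9, -0.0, 67.5]
force: [0.3, 1.4, -1.6]
gripper_width: 0.0298
grip_force: 61.1
```

Call:
{"method": "jog_arm", "body": {
  "targets": [
    {"hand":0,"offset":[0,0,-0.01],"dr":[0,0,0]},
    {"hand":0,"offset":[0,0,-0.01],"dr":[0,0,0]},
    {"hand":0,"offset":[0,0,-0.01],"dr":[0,0,0]}
  ]
}}

```text
t: 21.78
tool_pos: [0.6519, 0.0246, 0.1409]
ee_rot: [179.9, -0.1, 67.5]
force: [0.4, 1.8, 5.5]
gripper_width: 0.0302
grip_force: 61.7
```

The collar is on the rim: TCP z is 0.1409 against 0.1408 expected, with force contact. Releasing and rising.

Call:
{"method": "jog_arm", "body": {
  "targets": [
    {"hand":0.45,"offset":[0,0,0],"dr":[0,0,0]},
    {"hand":0.7,"offset":[0,0,0],"dr":[0,0,0]},
    {"hand":1,"offset":[0,0,0],"dr":[0,0,0]},
    {"hand":1,"offset":[0,0,0],"dr":[0,0,0]},
    {"hand":1,"offset":[0,0,0],"dr":[0,0,0]}
  ]
}}

```text
t: 22.4
tool_pos: [0.6511, 0.0241, 0.1396]
ee_rot: [-180.0, 0.0, 67.5]
force: [0.2, 0.7, -0.3]
gripper_width: 0.0854
grip_force: 0.0
```

Call:
{"method": "jog_arm", "body": {
  "targets": [
    {"hand":1,"offset":[0,0,0.2],"dr":[0,0,0]},
    {"hand":1,"offset":[0,0,0.5],"dr":[0,0,0]},
    {"hand":1,"offset":[0,0,1],"dr":[0,0,0]},
    {"hand":1,"offset":[0,0,1],"dr":[0,0,0]},
    {"hand":1,"offset":[0,0,1],"dr":[0,0,0]}
  ]
}}

```text
t: 23.02
tool_pos: [0.651, 0.0242, 0.2404]
ee_rot: [179.9, -0.0, 67.5]
force: [0.4, -0.1, -0.3]
gripper_width: 0.0854
grip_force: 0.0
```

```bash
python3 - <<'E'
from h import *
from station import camera
c=camera('scene');u,v=270,208
cv2.imwrite('pics/crop4.png',cv2.convertScaleAbs(cv2.resize(c['frame'][v-45:v+35,u-40:u+40,::-1],(560,560),interpolation=cv2.INTER_CUBIC),alpha=1.6,beta=10))
E
```

```text
(no output)
```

View pics/crop4.png

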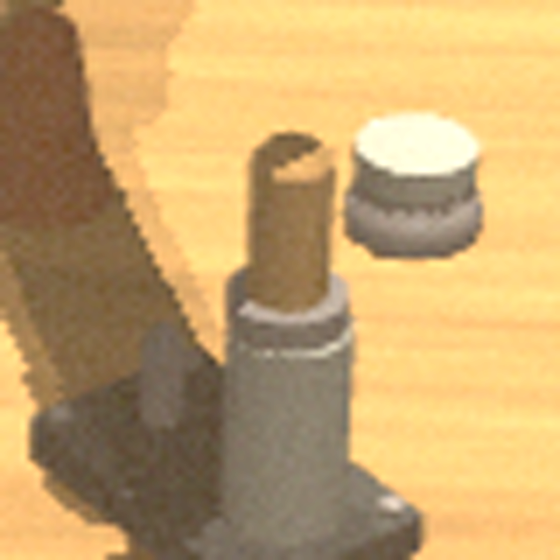

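The punch is seated with its collar on the rim at about (290,335), upright and released. The gripper is clear, so I'm handing in.

```bash
python3 -c "
from station import close_job
print(close_job())"
```

```text
the job is handed in; nothing more can be done
None
```

The job is handed in: the wider sleeve stands on the plate over the thick spigot, and the thicker punch sits in it with its collar on the rim, both lowered slowly and released at about 23 s; no verdict was returned.

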